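# Set the pottery wheel's speed lever to the third click

## Task

The small table-top pottery wheel's speed lever has been left at some low setting. Using only the fingertips, without pinching the lever or forcing it, push it back until it rests fully home at its off stop, then push it forward click by click to the third click from off, never going beyond that click, and leave it resting there. Leave the pots, tools and other loose things as they stand.

Things in the scene. Friction and masses are not known exactly. Their poses are not given: they have to be found in the camera images.
- wheel: Table-top pottery wheel, fixed, grey plastic, at a new place and yaw each time. Origin: centre of its footprint on the table; x along the lever's slot from the off end to the fast end (roughly away from the robot), y left, z up. Left part: motor box, x -140 to 140, y -70 to 180 mm, 90 mm high, with pan and wheel head. Right part: low console, x -130 to 130, y -180 to -65 mm, flat top 66 mm high.
- head_top (a point): Centre of the top of the round aluminium wheel head (180 mm wide, 130 mm above the table) on the motor box, in a white splash pan 250 mm wide whose rim is 124 mm above the table.
- lever (a joint): Travel of the speed lever in m: 0 = off, at the end stop; sprung clicks 1 to 5 at 0.020, 0.040, 0.060, 0.080, 0.100 (end). Leaving a click takes about 5 N, falling to nothing at the crest midway to the next (0.010, 0.030, 0.050 ...); past a crest the lever jumps ahead of the finger into the next click and stays there. Starts between 0.014 and 0.046: click 1 or 2, rarely the crest between.
- lever_top (a point): Centre of the lever's top, 122 mm above the table; moves with it. Black upright paddle, 14 mm thick along the slot, 32 mm wide across, from 90 to 122 mm above the table, on a steel stalk 10 mm thick. Its flat shoe (26 by 22 mm) slides on the console; a steel pointer on the shoe's right side shows the mark it stands at. It only slides, and does not tilt or lift.
- off_mark (a point): Point on the console's top (66 mm above the table) in the middle of the slot, under the lever's centre when off; axes as the wheel's. The slot runs along +x from here. Beside it, 29 mm to the right of its middle, stand a short raised bar (off, x 0) and five round 6 mm pips (clicks 1 to 5, at x 20, 40, 60, 80, 100 mm).
- cup: Loose terracotta cup, 68 mm wide, 75 mm high, standing on the wheel head. Origin: centre of its underside. Leave alone.
- test_pot: Loose little white pot, 40 mm wide, 38 mm high, standing on the far end of the console, about 155 mm beyond the off mark in line with the slot. Origin: centre of its underside. Leave alone.
- jar: Loose amber glaze jar, 64 mm wide, 85 mm high, on the table to the right of the console. Origin: centre of its underside. Leave alone.
- brush: Loose brush, 170 mm long, lying along its x axis on the table to the right of the console. Origin: under its middle. Leave alone.
- mug: Loose white mug, 80 mm wide, 90 mm high, on the right of the table. Origin: centre of its underside. Leave alone.
- bowl: Loose terracotta bowl, 120 mm wide, 50 mm high, on the right of the table. Origin: centre of its underside. Leave alone.
- rib: Loose flat wooden rib, 55 by 110 by 8 mm, on the table to the left of the wheel, nearer the robot. Origin: centre of its underside. Leave alone.

How it is judged:
By the outcome, as a careful person would: the job done as asked, in the order asked, and still so for the second after the job is handed in, with the robot touching nothing.
It also fails if it takes over 61 s, if anything falls off the work surface, if the arm or the gripper's body presses on something with over 40 N, if the wrist force passes 120 N, or if a joint passes its speed limit or range.

## Robot

A 7-joint arm with a two-finger parallel gripper is mounted at the origin on the work surface. World frame = base frame: x ahead of the robot, y to its left, z up, the work surface at z = 0. Lengths are in m, angles in rad, forces in N, time in s.
With the tool pointing down it reaches from about 0.425 to 0.925 m from the base axis. Payload 6.8 kg.
Tool frame: the origin (TCP) lies on the centre line of the jaws, within the pads' length; the fingertips stand 8 mm ahead of it and the grasp point (between the pads) lies 11 mm behind it (bot.tips_ahead is the distance from the TCP to the fingertips, in m); z points along the fingers, y is the line along which they close (so a half turn about z gives the same grasp; the last joint's range is limited). The gripper opens to 85 mm and grips with 20 to 120 N. Pads are 22 mm wide; open, the fingers measure 114 mm over their backs; the gripper's body (76 mm by 85 mm) begins 54 mm behind the grasp point. The pads swing forward as they close: fully open they stand 13 mm farther back than shut.
Start: joints at [-1.219, 0.477, 0.022, 1.555, -0.011, 1.109, -0.083], TCP at [0.3, 0.605, 0.239] pointing down, gripper open.
Joint ranges: [-2.96, 2.96], [-0.34, 2.1], [-1.41, 1.46], [0.24, 2.44], [-1.37, 4.51], [0.17, 1.92], [-2.96, 2.96]. Speed limits (rad/s): [2.39, 2.39, 3.14, 3.14, 3.14, 3.14, 3.14].

## Interface

Orientations are given as a unit quaternion [w, x, y, z].
In Python, from station import bot gives the robot as it stands.
- The arm moves only by the tool send_rows, never from a script. Its argument "deltas" is text: rows parted by semicolons, each of 4 numbers parted by spaces: the shift along the tool's x, y, z in m, then the turn about the tool's z in degrees. In form: x y z spin; .... A call has 1 to 5 rows; each row is the pose to reach, as a shift and turn from the pose commanded when the call began, along the tool's axes at that moment; what a row does not reach only later rows make up. A row lasts 1/10 s, in which the tool goes at most 50 mm and 8.59 degrees, less where a joint would pass 70% of its speed; a pose out of reach is approached as far as the arm can. A call with a gripper value outside its range is refused whole. "claw" is the opening, from 0 (shut) to 1 (fully open), set as the call begins (left out, the last holds). The fingers move at their own pace and stop on an object; "force" is the grip in N (left out, the last holds). Time passes only in rows, so rows that repeat a pose let the fingers close. It gives the time, the measured TCP pose, the force, the opening and the grip force at its end, in the units of the state.
- bot.get_obs(): the state, without advancing time (a new reading comes with each control period).
- bot.read_camera(name): name is "scene" or "top" or "wrist"; returns a dict with "img" (420x560x3 uint8, red, green, blue), "depth" (420x560 float32, m along the optical axis (not along the pixel's ray), 0 where there is no reading), "fx", "fy", "cx", "cy" (pixels), "camera_from_world" (4x4, takes a point from world to camera coordinates). Camera axes: x right, y up, looking along -z (the intrinsics and any distortion apply to the point x, -y, -z); pixel columns grow to the right and rows downward; lengths in m; the calibration is good to about 2 mm. A picture is of the moment at which its call begins.
- bot.hand_in(): hands the job in; it is judged then, once.
Trained networks look in a picture, given as the dict that the camera call returned (one of the last four; its "shot" number tells which), for a name from the list of things; names that differ only in an ending like _2 or _b are one class to them, and where a whole thing is asked for, a point or a joint stands for the part that bears it (a point fixed in the world has none). Each returns a list of dicts, best first, with "confidence" (0 to 1); they miss things now and then, are a little off and sometimes report something else, mostly with a low value. They report only what shows in the picture. A call takes as long as a camera call.
- bot.masks_of(picture, query): "mask" (420x560 bool, what is visible of it).
- bot.landmark_of(picture, query): "xyz" ([x, y, z] in m, in world coordinates, good to about 4 mm: a listed point, or the origin of a listed thing).
The state is a dict: "t": time; "q": joint angles; "joint_vel": joint speeds; "joint_torque": joint torques, N m; "eef_pos": TCP position; "tool_rot": TCP orientation; "contact_force": force on the tool from outside, world axes, zero at the start; "torque": the same for the moment, N m; "gripper_width": opening from 0.0 (shut) to 1.0 (fully open); "grasp_force": force on a finger pad.
Only numpy, scipy, OpenCV 4.12 (cv2) and the standard library are available. Lean on these libraries where they do the work, as an engineer would, in place of code of your own. Each camera call takes 0.05 s, during which the arm holds its last target. There are 200 camera calls.

## Working session

There is one attempt and no reset: what is moved stays moved. The work goes in short steps, Python scripts to look and compute and a tool call to move; the robot and the scene stay as the last step left them, time stands still between calls to the robot, and variables do not carry over. Pictures are saved under pics/ and viewed, at most 10 in all, crops included, and the job is handed in when it is done.

Besides the shell and the picture viewer there is one more tool, called by a JSON object that holds its "op" and its "data", one argument or row to a line. send_rows: Moves the arm, as the interface text tells. Its arguments: {"type":"object","properties":{"deltas":{"type":"string"},"claw":{"type":"number"},"force":{"type":"number"}},"required":["deltas"]}

```bash
mkdir -p pics; ls; cat > h.py <<'E'
import numpy as np, cv2
from station import bot
def pix(c,p):
    q=c["camera_from_world"]@np.r_[p,1]; return c["cx"]+c["fx"]*q[0]/-q[2], c["cy"]-c["fy"]*q[1]/-q[2]
def world(c,u,v,d=None):
    if d is None: d=c["depth"][int(v),int(u)]
    p=[(u-c["cx"])/c["fx"]*d,-(v-c["cy"])/c["fy"]*d,-d,1]
    return (np.linalg.inv(c["camera_from_world"])@p)[:3]
E
python3 - <<'E'
from h import *
o=bot.get_obs();print(o["t"],o["eef_pos"],o["tool_rot"],o["contact_force"])
ims=[]
for n in("scene","top"):
    c=bot.read_camera(n);ims.append(c["img"])
    for q in("wheel","head_top","lever_top","off_mark","test_pot","jar","cup"):
        r=bot.landmark_of(c,q);print(n,q,[(np.round(x["xyz"],4),round(x["confidence"],2)) for x in r[:2]])
    cv2.imwrite(f"pics/{n}.png",c["img"][:,:,::-1])
E
```

```text
pics
0.0 [0.29929117 0.60434559 0.23830403] [-1.48354350e-04  2.27875780e-01  9.73689749e-01 -9.37827471e-04] [ 0.22195897  0.44365015 -0.44351423]
scene wheel [(array([0.5935, 0.0361, 0.0042]), 0.63)]
scene head_top [(array([0.583 , 0.0888, 0.1312]), 0.56)]
scene lever_top [(array([ 0.5826, -0.0926,  0.1207]), 0.67)]
scene off_mark [(array([ 0.5628, -0.0879,  0.063 ]), 0.64)]
scene test_pot [(array([ 0.711 , -0.0725,  0.0637]), 0.48)]
scene jar [(array([ 0.6705, -0.2091, -0.001 ]), 0.86)]
scene cup [(array([0.587 , 0.0876, 0.1292]), 0.75), (array([ 0.5006, -0.2307, -0.0027]), 0.68)]
top wheel [(array([0.5902, 0.0323, 0.0038]), 0.6)]
top head_top [(array([0.5827, 0.093 , 0.13  ]), 0.79)]
top lever_top [(array([ 0.5768, -0.0913,  0.1246]), 0.53)]
top off_mark [(array([ 0.5641, -0.094 ,  0.0631]), 0.72)]
top test_pot [(array([0.5941, 0.0347, 0.0024]), 0.75), (array([ 0.3248,  0.4487, -0.0033]), 0.71)]
top jar [(array([ 0.6674, -0.2082, -0.0008]), 0.71), (array([ 0.3241,  0.4494, -0.0037]), 0.41)]
top cup [(array([0.5807, 0.0937, 0.1349]), 0.97)]
```

View pics/scene.png

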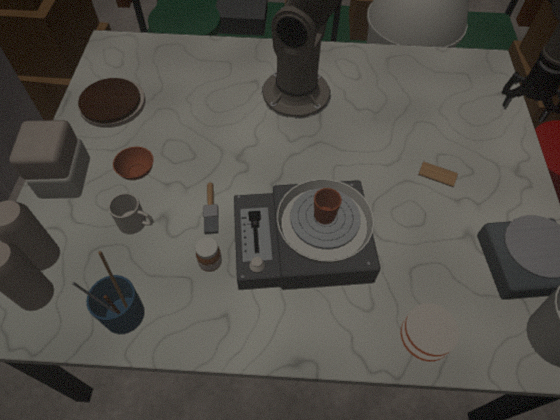

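View pics/top.png

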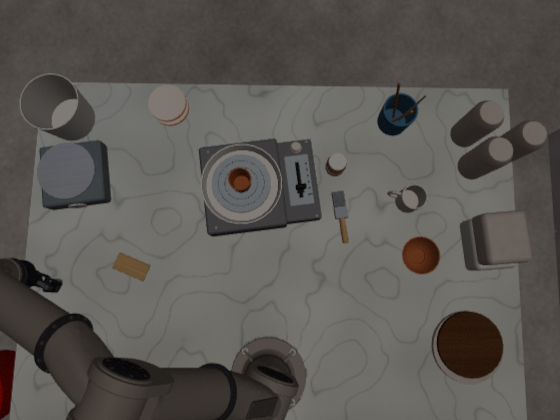

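The scene camera faces the robot. The lever is at about (256,215) and the pot at (257,265), with the console to the robot's right of the box. In the top view the slot is at about (300,178), with the lever near its off end. The yaw is about +6°. I'll move over with the gripper shut, keeping clear of the cup.

{"op": "send_rows", "data": {
  "deltas": "-0.031 -0.0325 -0.01 -7; -0.062 -0.065 -0.02 -14; -0.093 -0.0975 -0.03 -21; -0.124 -0.13 -0.04 -28; -0.155 -0.1625 -0.05 -34",
  "claw": 0
}}

```text
t: 1.3
eef_pos: [0.3667, 0.3887, 0.2898]
tool_rot: [0.0, -0.069, 0.998, 0.0]
contact_force: [0.7, 0.6, -0.2]
gripper_width: 0.145
grasp_force: 0.0
```

{"op": "send_rows", "data": {
  "deltas": "-0.008 -0.046 0 0; -0.016 -0.092 0 0; -0.024 -0.138 0 0; -0.032 -0.184 0 0; -0.04 -0.23 0 0"
}}

```text
t: 1.8
eef_pos: [0.4369, 0.166, 0.2897]
tool_rot: [0.0, -0.067, 0.998, 0.0]
contact_force: [0.9, -0.2, -0.0]
gripper_width: 0.002
grasp_force: 0.0
```

{"op": "send_rows", "data": {
  "deltas": "-0.008 -0.046 0 0; -0.016 -0.092 0 0; -0.024 -0.138 0 0; -0.032 -0.184 0 0; -0.04 -0.23 0 0"
}}

```text
t: 2.3
eef_pos: [0.5072, -0.0566, 0.2897]
tool_rot: [0.001, -0.067, 0.998, 0.0]
contact_force: [0.2, 0.5, -0.5]
gripper_width: -0.001
grasp_force: 0.0
```

```bash
python3 - <<'E'
from h import *
o=bot.get_obs();print(o["t"],o["eef_pos"],o["tool_rot"],o["contact_force"])
c=bot.read_camera("wrist");cv2.imwrite("pics/w1.png",c["img"][:,:,::-1])
for q in("lever_top","off_mark","test_pot"):
    r=bot.landmark_of(c,q);print(q,[(np.round(x["xyz"],4),round(x["confidence"],2)) for x in r[:2]])
np.savez("w1.npz",**{k:v for k,v in c.items()})
E
```

```text
2.3 [ 0.50720742 -0.05659745  0.28972859] [ 5.39631690e-04 -6.68289375e-02  9.97764293e-01  1.32090456e-04] [ 0.23192302  0.46942023 -0.5101756 ]
lever_top [(array([ 0.5829, -0.0888,  0.1253]), 0.8)]
off_mark [(array([ 0.5626, -0.0947,  0.0656]), 0.73)]
test_pot []
```

View pics/w1.png

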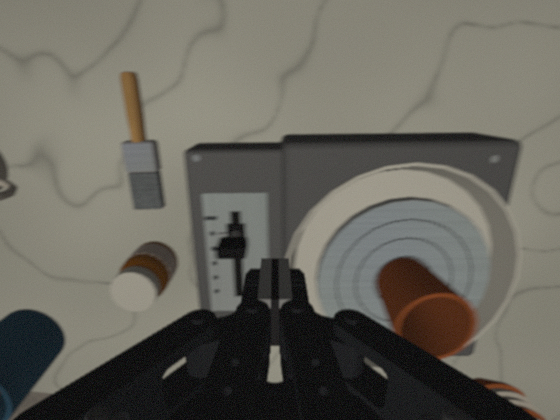

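Wrist view: the off bar is at about (209,218) and the pips run down column 215 from 232 to 290. The paddle is at (232,246), with its pointer near click 1. The fingers are shut. I'll enlarge this crop.

```bash
python3 - <<'E'
from h import *
c=dict(np.load("w1.npz"))
im=c["img"][:,:,::-1][185:315,180:290]
cv2.imwrite("pics/w1c.png",cv2.resize(np.clip(im*1.6,0,255).astype(np.uint8),None,fx=4.6,fy=4.6,interpolation=cv2.INTER_CUBIC))
# paddle top points by depth
d=c["depth"];pts=np.array([world(c,u,v) for v in range(200,300) for u in range(195,262) if d[v,u]>0])
s=pts[(pts[:,2]>.116)&(pts[:,2]<.128)];print(len(s),s.mean(0),s.min(0),s.max(0))
p=pts[(pts[:,2]>.06)&(pts[:,2]<.07)];print(len(p),p[:,2].mean())
E
```

```text
408 [ 0.58054145 -0.09106006  0.12133741] [ 0.57331126 -0.10707869  0.11619093] [ 0.5909949  -0.0750045   0.12396768]
5008 0.06674409412623318
```

View pics/w1c.png

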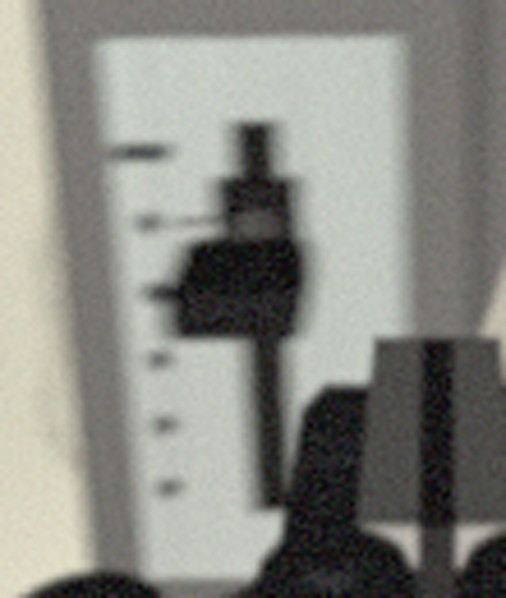

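The pointer lines up with pip 1, so the lever is at click 1. Next I'll turn the mark pixels into a slot line.

```bash
python3 - <<'E'
from h import *
c=dict(np.load("w1.npz"));T=np.linalg.inv(c["camera_from_world"])
def onz(u,v,z):
    a=T[:3,3];b=world(c,u,v,1.0);t=(z-a[2])/(b[2]-a[2]);return a+t*(b-a)
P=np.array([onz(180+x/4.6,185+y/4.6,.067) for x,y in[(148,152),(150,222),(160,293),(161,358),(166,425),(170,488)]])
print(P.round(4),np.diff(P[:,0]))
k=np.arange(6)*.02
A=np.polyfit(k,P[:,0],1);B=np.polyfit(k[1:],P[1:,1],1);yaw=np.arctan2(B[0],A[0]);print("scale",A,B,"yaw",yaw)
yaw=.5*(yaw+np.arctan2(*( onz(180+270/4.6,185+490/4.6,.066)-onz(180+255/4.6,185+140/4.6,.066))[[1,0]]));print(yaw)
ex=np.array([np.cos(yaw),np.sin(yaw)]);ey=np.array([-ex[1],ex[0]])
m=P[:,:2].mean(0)-ex*.05; off=m+ey*.029;print("off",off,"lever c1",off+ex*.02)
E
```

```text
[[ 0.5681 -0.1234  0.067 ]
 [ 0.5875 -0.1215  0.067 ]
 [ 0.6076 -0.1174  0.067 ]
 [ 0.627  -0.1157  0.067 ]
 [ 0.6474 -0.1128  0.067 ]
 [ 0.6672 -0.1102  0.067 ]] [0.01944428 0.0201081  0.01931292 0.02041412 0.01985036]
scale [0.99209605 0.56786872] [ 0.13588777 -0.12365251] yaw 0.13612332854775275
0.13538700403095486
off [ 0.56401682 -0.09482766] lever c1 [ 0.5838338  -0.09212819]
```

{"op": "send_rows", "data": {
  "deltas": "-0.035 -0.015 0 0; -0.07 -0.03 0 0; -0.102 -0.0455 0.01 0; -0.102 -0.0455 0.05 0; -0.102 -0.0455 0.09 0"
}}

```text
t: 3.0
eef_pos: [0.6155, -0.0843, 0.1986]
tool_rot: [0.001, -0.068, 0.998, 0.0]
contact_force: [-0.2, 0.3, -0.1]
gripper_width: 0.005
grasp_force: 0.0
```

```bash
python3 - <<'E'
from h import *
o=bot.get_obs();print(o["t"],o["eef_pos"],o["tool_rot"],o["contact_force"],bot.tips_ahead)
E
```

```text
3.0 [ 0.61548864 -0.08426345  0.19855428] [ 1.09545557e-03 -6.79770603e-02  9.97686243e-01  2.84189457e-04] [-0.1584151   0.29425542 -0.07253042] 0.008
```

{"op": "send_rows", "data": {
  "deltas": "0 0 0.04 0; 0 0 0.07 0; 0 0 0.09 0; 0 0 0.095 0; 0 0 0.095 0"
}}

```text
t: 3.5
eef_pos: [0.6138, -0.0847, 0.1039]
tool_rot: [-0.001, -0.068, 0.998, 0.0]
contact_force: [0.6, -0.4, -0.0]
gripper_width: 0.001
grasp_force: 0.0
```

{"op": "send_rows", "data": {
  "deltas": "0.004 -0.003 0 0; 0.008 -0.003 0 0; 0.011 -0.003 0 0; 0.013 -0.003 0 0; 0.015 -0.003 0 0"
}}

```text
t: 4.0
eef_pos: [0.5997, -0.0912, 0.1048]
tool_rot: [0.001, -0.067, 0.998, 0.0]
contact_force: [3.8, 0.5, 0.8]
gripper_width: -0.002
grasp_force: 2.2
```

{"op": "send_rows", "data": {
  "deltas": "0.002 0.001 0 0; 0.004 0.001 0 0; 0.006 0.001 0 0; 0.008 0.001 0 0; 0.010 0.001 0 0"
}}

```text
t: 4.5
eef_pos: [0.5891, -0.0914, 0.1042]
tool_rot: [-0.0, -0.067, 0.998, 0.0]
contact_force: [0.1, -0.5, 0.4]
gripper_width: 0.001
grasp_force: 0.4
```

```bash
python3 - <<'E'
from h import *
c=bot.read_camera("wrist");cv2.imwrite("pics/w2.png",cv2.resize(c["img"][180:400,100:360,::-1],None,fx=3,fy=2.7*1.0))
print(bot.get_obs()["contact_force"])
E
```

```text
[-0.40860266  0.72365761  0.3849802 ]
```

View pics/w2.png

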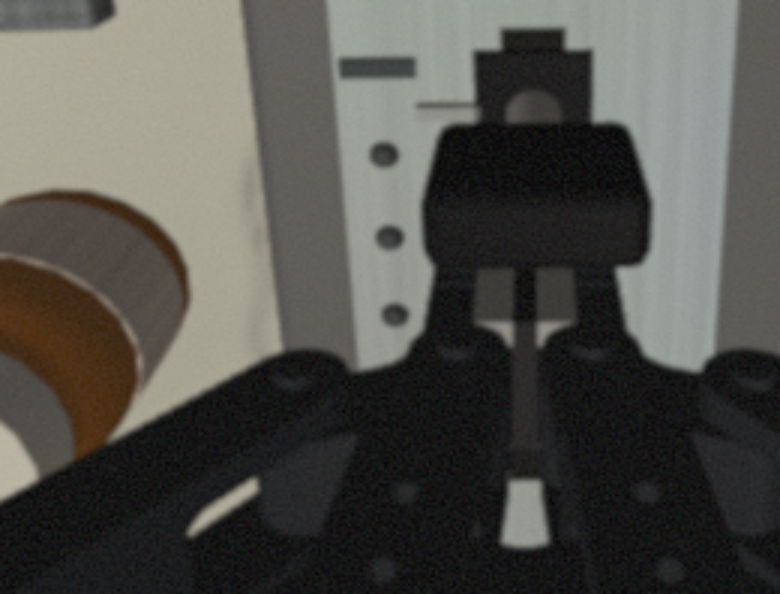

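The pointer is about midway between the off bar (378,67) and pip 1 (383,155), so the lever is at the crest with almost no force. I'll keep pushing.

{"op": "send_rows", "data": {
  "deltas": "0.002 0 0 0; 0.004 0 0 0; 0.006 0 0 0; 0.0075 0 0 0; 0.0085 0 0 0"
}}

```text
t: 5.05
eef_pos: [0.5808, -0.0927, 0.1042]
tool_rot: [-0.0, -0.067, 0.998, 0.0]
contact_force: [0.3, -0.0, 0.5]
gripper_width: -0.003
grasp_force: 0.0
```

{"op": "send_rows", "data": {
  "deltas": "0.0008 0 0 0; 0.0015 0 0 0; 0.0015 0 0 0"
}}

```text
t: 5.35
eef_pos: [0.5799, -0.0928, 0.1044]
tool_rot: [0.0, -0.067, 0.998, -0.0]
contact_force: [0.7, -0.5, -0.8]
gripper_width: 0.001
grasp_force: 0.6
```

```bash
python3 - <<'E'
from h import *
c=bot.read_camera("wrist");cv2.imwrite("pics/w3.png",cv2.resize(c["img"][150:370,100:360,::-1],None,fx=3,fy=2.7*1.0))
print(bot.get_obs()["contact_force"])
E
```

```text
[ 1.36514713  0.80897191 -0.78332612]
```

View pics/w3.png

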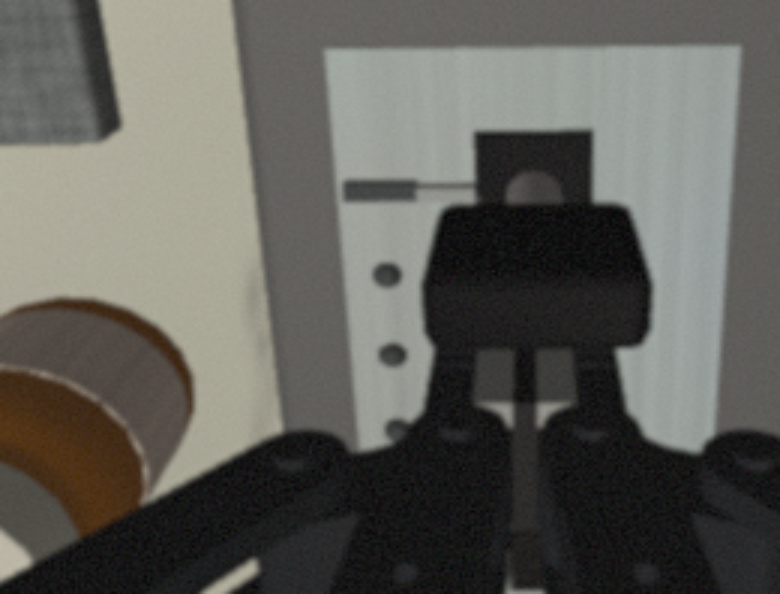

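The pointer (445,185) is on the off bar (380,190). A small extra push will confirm the stop.

{"op": "send_rows", "data": {
  "deltas": "0.0007 0 0 0; 0.0014 0 0 0; 0.0014 0 0 0"
}}

```text
t: 5.7
eef_pos: [0.5798, -0.0928, 0.1046]
tool_rot: [0.002, -0.067, 0.998, -0.0]
contact_force: [6.7, -0.6, -4.8]
gripper_width: -0.003
grasp_force: 2.9
```

Stop felt, and the lever is home. Now I'll back off, go over the top, and come down on the near side.

{"op": "send_rows", "data": {
  "deltas": "-0.012 0 0 0; -0.012 0 -0.03 0; -0.012 0 -0.065 0; 0.01 0 -0.065 0; 0.046 0 -0.065 0"
}}

```text
t: 6.2
eef_pos: [0.5347, -0.0989, 0.1705]
tool_rot: [0.002, -0.067, 0.998, -0.0]
contact_force: [-1.0, -0.2, 0.4]
gripper_width: 0.003
grasp_force: 0.0
```

{"op": "send_rows", "data": {
  "deltas": "0 0 0 0; 0.002 0 0.03 0; 0.002 0 0.055 0; 0.002 0 0.065 0; 0.002 0 0.065 0"
}}

```text
t: 6.7
eef_pos: [0.53, -0.0994, 0.1031]
tool_rot: [-0.002, -0.067, 0.998, 0.0]
contact_force: [-0.5, -0.3, 0.4]
gripper_width: 0.005
grasp_force: 0.0
```

```bash
python3 - <<'E'
from h import *
c=bot.read_camera("wrist");cv2.imwrite("pics/w4.png",cv2.resize(c["img"][120:380,100:400,::-1],None,fx=2.5,fy=2.3))
print(bot.get_obs()["contact_force"])
E
```

```text
[ 0.00683604 -0.76399912  0.94860445]
```

View pics/w4.png

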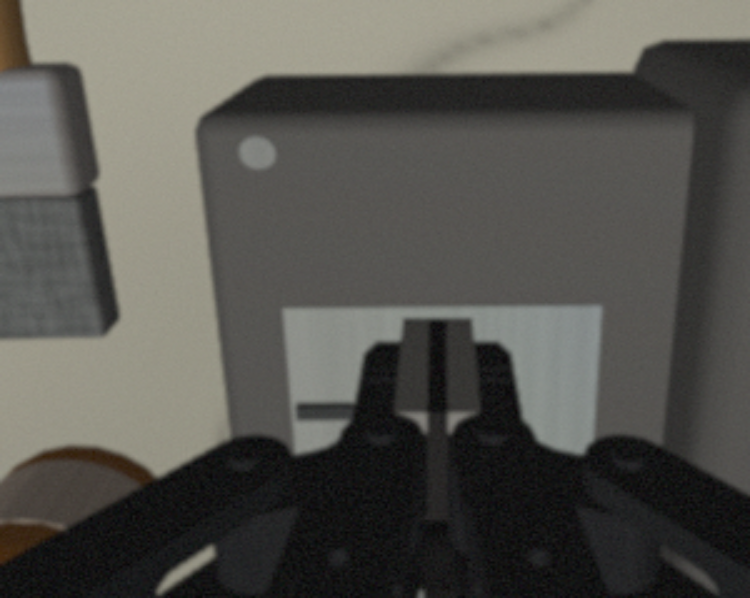

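The shut fingers are on the near side of the lever. Now pushing forward gently to find contact.

{"op": "send_rows", "data": {
  "deltas": "-0.004 0 0 0; -0.008 0 0 0; -0.011 0 0 0; -0.013 0 0 0; -0.013 0 0 0"
}}

```text
t: 7.25
eef_pos: [0.5439, -0.0977, 0.1045]
tool_rot: [0.0, -0.067, 0.998, -0.0]
contact_force: [-0.5, -0.8, 0.1]
gripper_width: 0.001
grasp_force: 0.0
```

{"op": "send_rows", "data": {
  "deltas": "-0.001 0 0 0; -0.002 0 0 0; -0.002 0 0 0"
}}

```text
t: 7.55
eef_pos: [0.5445, -0.0976, 0.1041]
tool_rot: [-0.001, -0.067, 0.998, 0.0]
contact_force: [-3.8, -0.5, 2.0]
gripper_width: 0.0
grasp_force: 2.2
```

{"op": "send_rows", "data": {
  "deltas": "-0.002 0 0 0; -0.004 0 0 0; -0.006 0 0 0; -0.008 0 0 0; -0.008 0 0 0"
}}

```text
t: 8.05
eef_pos: [0.5546, -0.0962, 0.1045]
tool_rot: [0.001, -0.067, 0.998, -0.0]
contact_force: [0.4, -0.0, 0.1]
gripper_width: -0.004
grasp_force: 0.0
```

{"op": "send_rows", "data": {
  "deltas": "-0.001 0 0 0; -0.002 0 0 0; -0.002 0 0 0"
}}

```text
t: 8.35
eef_pos: [0.556, -0.0961, 0.1045]
tool_rot: [0.0, -0.067, 0.998, -0.0]
contact_force: [-0.7, 0.2, -0.1]
gripper_width: 0.0
grasp_force: 0.0
```

```bash
python3 - <<'E'
from h import *
print(bot.get_obs()["contact_force"],bot.get_obs()["eef_pos"])
for n in("scene","top"):
    c=bot.read_camera(n)
    for q in("lever_top","off_mark"): print(n,q,[(np.round(x["xyz"],4),round(x["confidence"],2)) for x in bot.landmark_of(c,q)[:1]])
E
```

```text
[-0.6801248   0.18393487 -0.13421796] [ 0.5559943  -0.09609922  0.10447777]
scene lever_top [(array([ 0.5755, -0.0909,  0.1186]), 0.48)]
scene off_mark [(array([ 0.5642, -0.0901,  0.0642]), 0.95)]
top lever_top [(array([ 0.3795, -0.4711,  0.0014]), 0.39)]
top off_mark []
```

{"op": "send_rows", "data": {
  "deltas": "-0.002 0 0 0; -0.004 0 0 0; -0.006 0 0 0; -0.007 0 0 0; -0.007 0 0 0"
}}

```text
t: 9.15
eef_pos: [0.5626, -0.0952, 0.1043]
tool_rot: [0.0, -0.067, 0.998, -0.0]
contact_force: [-0.5, 0.6, 0.4]
gripper_width: 0.0
grasp_force: 0.0
```

{"op": "send_rows", "data": {
  "deltas": "-0.001 0 0 0; -0.002 0 0 0; -0.002 0 0 0"
}}

```text
t: 9.45
eef_pos: [0.5641, -0.095, 0.1042]
tool_rot: [-0.0, -0.067, 0.998, 0.0]
contact_force: [-1.5, -0.0, 0.5]
gripper_width: -0.001
grasp_force: 0.5
```

Contact came right where click 1 predicts (0.564). On to click 2, with its crest at 0.5737.

{"op": "send_rows", "data": {
  "deltas": "-0.002 0 0 0; -0.004 0 0 0; -0.006 0 0 0; -0.008 0 0 0; -0.008 0 0 0"
}}

```text
t: 9.95
eef_pos: [0.573, -0.0937, 0.1043]
tool_rot: [0.0, -0.067, 0.998, -0.0]
contact_force: [-0.6, 0.3, -0.7]
gripper_width: -0.004
grasp_force: 0.3
```

{"op": "send_rows", "data": {
  "deltas": "-0.001 0 0 0; -0.002 0 0 0; -0.003 0 0 0; -0.003 0 0 0"
}}

```text
t: 10.35
eef_pos: [0.5759, -0.0934, 0.1045]
tool_rot: [0.001, -0.067, 0.998, -0.0]
contact_force: [-0.7, 0.1, 0.2]
gripper_width: 0.002
grasp_force: 0.0
```

{"op": "send_rows", "data": {
  "deltas": "-0.002 0 0 0; -0.004 0 0 0; -0.006 0 0 0; -0.006 0 0 0"
}}

```text
t: 10.75
eef_pos: [0.5817, -0.0926, 0.1043]
tool_rot: [0.0, -0.067, 0.998, -0.0]
contact_force: [0.1, 0.1, -0.2]
gripper_width: -0.001
grasp_force: 0.0
```

{"op": "send_rows", "data": {
  "deltas": "-0.001 0 0 0; -0.002 0 0 0; -0.002 0 0 0"
}}

```text
t: 11.05
eef_pos: [0.5833, -0.0924, 0.1043]
tool_rot: [0.0, -0.067, 0.998, 0.0]
contact_force: [-0.6, -0.5, 0.4]
gripper_width: -0.001
grasp_force: 0.0
```

{"op": "send_rows", "data": {
  "deltas": "-0.001 0 0 0; -0.002 0 0 0; -0.002 0 0 0"
}}

```text
t: 11.35
eef_pos: [0.5841, -0.0923, 0.1041]
tool_rot: [-0.001, -0.067, 0.998, 0.0]
contact_force: [-3.8, -0.5, 2.8]
gripper_width: 0.002
grasp_force: 2.4
```

{"op": "send_rows", "data": {
  "deltas": "-0.002 0 0 0; -0.004 0 0 0; -0.006 0 0 0; -0.007 0 0 0; -0.007 0 0 0"
}}

```text
t: 11.85
eef_pos: [0.5929, -0.0911, 0.1043]
tool_rot: [0.001, -0.067, 0.998, -0.0]
contact_force: [-0.1, -0.1, 0.0]
gripper_width: -0.001
grasp_force: 0.1
```

{"op": "send_rows", "data": {
  "deltas": "-0.001 0 0 0; -0.002 0 0 0; -0.003 0 0 0; -0.003 0 0 0"
}}

```text
t: 12.25
eef_pos: [0.5957, -0.0907, 0.1045]
tool_rot: [0.001, -0.067, 0.998, -0.0]
contact_force: [-0.1, -0.5, 0.1]
gripper_width: 0.002
grasp_force: 0.0
```

It should be at click 3. Backing away and up to check.

{"op": "send_rows", "data": {
  "deltas": "0.015 0 0 0; 0.025 0 0 0; 0.03 0 -0.04 0; 0.04 0 -0.08 0; 0.05 0 -0.12 0"
}}

```text
t: 12.75
eef_pos: [0.5448, -0.0977, 0.2256]
tool_rot: [-0.0, -0.067, 0.998, -0.0]
contact_force: [0.4, 0.3, 0.5]
gripper_width: -0.002
grasp_force: 0.0
```

{"op": "send_rows", "data": {
  "deltas": "0.01 0.01 -0.04 0; 0.02 0.02 -0.06 0; 0.02 0.03 -0.06 0; 0.02 0.03 -0.06 0"
}}

```text
t: 13.15
eef_pos: [0.5216, -0.0688, 0.2844]
tool_rot: [0.001, -0.068, 0.998, 0.001]
contact_force: [-0.1, 0.3, -1.1]
gripper_width: 0.003
grasp_force: 0.0
```

```bash
python3 - <<'E'
from h import *
c=bot.read_camera("wrist")
cv2.imwrite("pics/w5.png",cv2.resize(np.clip(c["img"][180:330,170:320,::-1]*1.5,0,255).astype(np.uint8),None,fx=3.8,fy=3.8,interpolation=cv2.INTER_CUBIC))
r=bot.landmark_of(c,"lever_top");print(r[:1],bot.get_obs()["t"])
E
```

```text
[{'xyz': [0.6122, -0.0817, 0.1242], 'confidence': 0.73}] 13.25
```

View pics/w5.png

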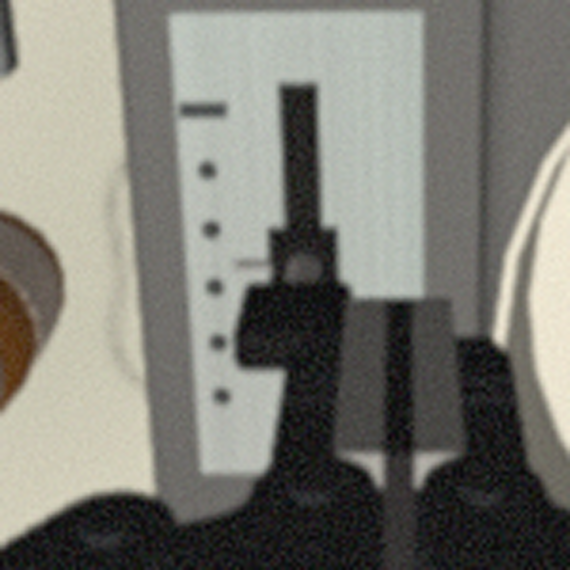

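The pointer (250,264) sits between pip 2 (230) and pip 3 (287), at about 0.051–0.052. It is just past the crest and held by friction, so it isn't in click 3 yet. I'll go back and follow through gently, staying short of 0.060.

{"op": "send_rows", "data": {
  "deltas": "-0.02 -0.015 0.03 0; -0.0445 -0.0315 0.06 0; -0.0445 -0.0315 0.1 0; -0.0445 -0.0315 0.14 0; -0.0445 -0.0315 0.165 0"
}}

```text
t: 13.75
eef_pos: [0.5677, -0.0964, 0.1146]
tool_rot: [-0.003, -0.066, 0.998, -0.0]
contact_force: [-0.3, 0.3, -0.5]
gripper_width: 0.003
grasp_force: 0.0
```

{"op": "send_rows", "data": {
  "deltas": "0 0 0.01 0; -0.004 0 0.0155 0; -0.01 0 0.0155 0; -0.016 0 0.0155 0; -0.02 0 0.0155 0"
}}

```text
t: 14.25
eef_pos: [0.5917, -0.0929, 0.1052]
tool_rot: [0.001, -0.067, 0.998, -0.0]
contact_force: [0.9, 0.0, -0.0]
gripper_width: -0.001
grasp_force: 0.0
```

{"op": "send_rows", "data": {
  "deltas": "-0.002 0 0 0; -0.004 0 0 0; -0.006 0 0 0; -0.006 0 0 0"
}}

```text
t: 14.65
eef_pos: [0.596, -0.0922, 0.1039]
tool_rot: [0.0, -0.067, 0.998, 0.0]
contact_force: [-0.3, 0.4, 0.1]
gripper_width: -0.003
grasp_force: 0.0
```

{"op": "send_rows", "data": {
  "deltas": "-0.001 0 0 0; -0.002 0 0 0; -0.003 0 0 0; -0.003 0 0 0"
}}

```text
t: 15.05
eef_pos: [0.5989, -0.0918, 0.1038]
tool_rot: [0.0, -0.067, 0.998, 0.0]
contact_force: [0.2, -0.1, -0.9]
gripper_width: 0.003
grasp_force: 0.0
```

```bash
python3 - <<'E'
from h import *
o=bot.get_obs();print(o["t"],o["eef_pos"],o["contact_force"])
c=bot.read_camera("scene");print(bot.landmark_of(c,"lever_top")[:1])
E
```

```text
15.05 [ 0.59886467 -0.09180168  0.1037855 ] [ 0.24954464 -0.08065726 -0.86351242]
[{'xyz': [0.6205, -0.0837, 0.1209], 'confidence': 0.62}]
```

{"op": "send_rows", "data": {
  "deltas": "-0.001 0 0 0; -0.002 0 0 0; -0.003 0 0 0; -0.003 0 0 0"
}}

```text
t: 15.55
eef_pos: [0.6019, -0.0914, 0.1038]
tool_rot: [0.0, -0.067, 0.998, 0.0]
contact_force: [-0.4, -0.4, -0.1]
gripper_width: 0.002
grasp_force: 0.0
```

{"op": "send_rows", "data": {
  "deltas": "0.015 0 0 0; 0.03 0 0 0; 0.035 0 -0.04 0; 0.045 0 -0.08 0; 0.055 0 -0.12 0"
}}

```text
t: 16.05
eef_pos: [0.5466, -0.0989, 0.225]
tool_rot: [-0.0, -0.067, 0.998, -0.0]
contact_force: [0.1, 0.6, 0.1]
gripper_width: 0.002
grasp_force: 0.0
```

{"op": "send_rows", "data": {
  "deltas": "0.01 0.01 -0.04 0; 0.02 0.02 -0.06 0; 0.02 0.03 -0.06 0; 0.02 0.03 -0.06 0"
}}

```text
t: 16.45
eef_pos: [0.5234, -0.07, 0.2837]
tool_rot: [0.0, -0.068, 0.998, 0.001]
contact_force: [0.2, -0.6, -0.2]
gripper_width: -0.002
grasp_force: 0.0
```

```bash
python3 - <<'E'
from h import *
c=bot.read_camera("wrist")
cv2.imwrite("pics/w6.png",cv2.resize(np.clip(c["img"][180:330,170:320,::-1]*1.5,0,255).astype(np.uint8),None,fx=3.8,fy=3.8,interpolation=cv2.INTER_CUBIC))
r=bot.landmark_of(c,"lever_top");print(r[:1],bot.get_obs()["t"])
E
```

```text
[{'xyz': [0.6188, -0.0806, 0.1232], 'confidence': 0.66}] 16.55
```

View pics/w6.png

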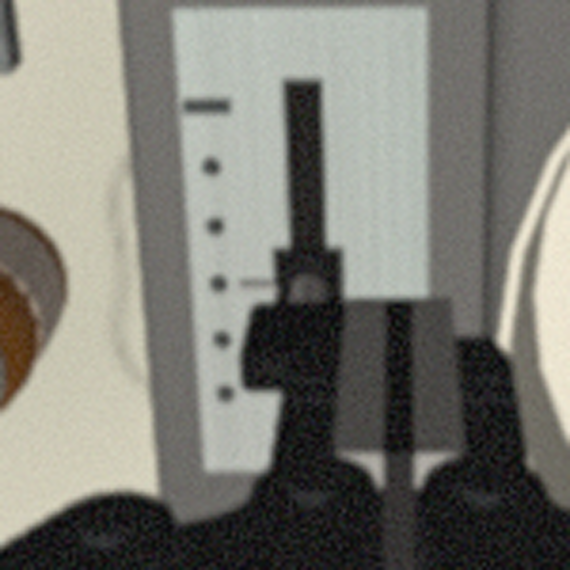

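The pointer (258,284) lines up with pip 3 (218,284), so the lever is resting in click 3. The robot is clear of it, so I'm handing in.

```bash
python3 -c "
from station import bot
print(bot.hand_in())"
```

```text
the job is handed in; nothing more can be done
None
```

The lever was pushed home to its off stop, then forward click by click to the third click, where it rests (last picture: pointer level with pip 3); it briefly hung at the crest before click 3 and took a second gentle push, and the job is handed in at about 17 s.

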